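Find the full gas canister by feel

TASK

Only one of the three identical closed gas canisters in the sprung rack is still full, and it is the heaviest; I need it for the torch. Lift every canister out of its catches and heft it, leave the two lighter, part-used ones standing upright on the bare cabinet top, out of the rack, and finish with the heaviest still in the gripper, held up steady and upright about 20 cm above the cabinet top (keep holding it, do not put it down). Leave the other things on the cabinet where they are and knock no canister over.

Things in the scene. Friction and masses are not known exactly. Their poses are not given: they have to be found in the camera images.
- rack: canister rack, fixed to the cabinet top: grey foot plate 104 mm (its x) by 278 mm (its y) by 12 mm, an aluminium rail along each long side (tops 35 mm above the cabinet top, inner faces 79 mm apart). Three pockets in a row on its y axis, at y = -85, 0 and +85 mm, each hold one canister upright. Origin at the centre of the plate's underside
- pocket (a point): centre of the floor of the rack's middle pocket, 6 mm above the cabinet top. Each pocket is round, 59 mm wide and 6 mm deep; a sprung white roller in either rail bears over the foot ring of its canister: pull straight up, which takes about 5 to 12 N besides the weight over the first 10 mm; then the canister is free
- canister_k: one of three identical closed gas canisters, in any pocket of the rack: blue cylinder 51 mm in diameter, 104 mm tall, black foot ring 56 mm wide and 8 mm high, straight wall from 8 to 78 mm above the base (grasp there), silver dome, red cap 23 mm wide. Origin: centre of the underside, z up. Weighs 0.19 to 0.58 kg; the full one, not to be told by eye, at least 0.1 kg more than the others
- canister_p: one of three identical closed gas canisters, in any pocket of the rack: blue cylinder 51 mm in diameter, 104 mm tall, black foot ring 56 mm wide and 8 mm high, straight wall from 8 to 78 mm above the base (grasp there), silver dome, red cap 23 mm wide. Origin: centre of the underside, z up. Weighs 0.19 to 0.58 kg; the full one, not to be told by eye, at least 0.1 kg more than the others
- canister_t: one of three identical closed gas canisters, in any pocket of the rack: blue cylinder 51 mm in diameter, 104 mm tall, black foot ring 56 mm wide and 8 mm high, straight wall from 8 to 78 mm above the base (grasp there), silver dome, red cap 23 mm wide. Origin: centre of the underside, z up. Weighs 0.19 to 0.58 kg; the full one, not to be told by eye, at least 0.1 kg more than the others
- solder_block: pale pink-grey fire brick block 103 x 122 x 38 mm at the back right; origin at the centre of its underside; bystander, loose, leave it alone
- flux_dish: small grey round dish, 70 x 73 x 25 mm, by the right edge; origin at the centre of its underside; bystander, loose, leave it alone
- dropper_bottle: glass dropper bottle, 33 mm in diameter, 106 mm tall, standing at the back right; origin at the centre of its underside; bystander, loose, leave it alone
- solder_spool: black spool of silver wire, 48 mm in diameter, 22 mm tall, by the right edge; origin at the centre of its underside; bystander, loose, leave it alone
- jar_pickle: blue jar with white lid, 50 mm in diameter, 54 mm tall, at the back beside the dropper bottle; origin at the centre of its underside; bystander, loose, leave it alone
- back_edge (a point): centre of the back edge of the cabinet top, world axes. The flat top reaches 250 mm to either side of it (along y) and 390 mm from it towards the robot; a bare wall rises 15 mm behind it. Small tools (torch, tweezers, lighter) lie fixed along the 80 mm of the top nearest the robot: keep out of that strip

How it is judged:
By the outcome, as a careful person would: the job done as asked, in the order asked, and still so for the second after the job is handed in, while the arm keeps its last pose, push and grip.
It also fails if it takes over 72 s, if anything falls off the work surface, if the arm or the gripper's body presses on something with over 40 N, if the wrist force passes 120 N, or if a joint passes its speed limit or range.

ROBOT

A 7-joint arm with a two-finger parallel gripper is mounted at the origin on a cart in front of the work surface, level with it; the furniture and walls round the work are solid. World frame = base frame: x ahead of the robot, y to its left, z up, the work surface at z = 0. Lengths are in mm, angles in rad, forces in N, time in s.
With the tool pointing down it reaches from about 400 to 850 mm from the base axis. Payload 4.5 kg.
Tool frame: the origin (TCP) lies midway between the tips of the shut fingers; the grasp point (between the pads) lies 19 mm behind it (env.pinch_z is the distance from the TCP to the grasp point, in mm); z points along the fingers, y is the line along which they close (so a half turn about z gives the same grasp; the last joint's range is limited). The gripper opens to 88 mm and grips with 3 to 60 N. Pads are 18 mm wide; open, the fingers measure 123 mm over their backs; the gripper's body (75 mm by 187 mm) begins 45 mm behind the grasp point.
Start: joints at [1.34, 0.689, -0.195, 1.565, 0.157, 0.902, -0.215], TCP at [163.601, -603.231, 238.743] pointing down, gripper open.
Joint ranges: [-3.01, 3.01], [-0.46, 2.08], [-1.47, 1.51], [0.13, 2.56], [-1, 4.14], [0.04, 2.09], [-2.66, 2.66]. Speed limits (rad/s): [2.57, 2.57, 3.14, 3.14, 3.14, 3.14, 3.14].

INTERFACE

Orientations are given as a rotation vector (axis times angle).
In Python, from cell import env, capture gives the robot as it stands. The module is installed in compiled form; this text tells all that it offers.
- The arm moves only by the tool jog_arm, never from a script. Its argument "steps" is a list of rows, each an object of numbers: "tx", "ty", "tz": the shift along the tool's x, y, z each as a share of 400 mm, from -1 to 1; "ax", "ay", "az": the turn, a rotation vector about the tool's x, y, z each as a share of 45 degrees, from -1 to 1; "gripper": the closure, from 0 (fully open) to 1 (shut). A call has 1 to 5 rows; each row is the pose to reach, as a shift and turn from the pose commanded when the call began, along the tool's axes at that moment; what a row does not reach only later rows make up. A row lasts 1/8 s, in which the tool goes at most 62.5 mm and 10.7 degrees, less where a joint would pass 70% of its speed; a pose out of reach is approached as far as the arm can. A call with a number of a shift or a turn outside -1 to 1 is refused whole. A call with a gripper value outside its range is refused whole. The fingers move at their own pace and stop on an object; the grip force is fixed at half the most. Time passes only in rows, so rows that repeat a pose let the fingers close. It gives the time, the measured TCP pose, the force, the opening and the grip force at its end, in the units of the state.
- env.sense(): the state, without advancing time (a new reading comes with each control period).
- capture(name): name is "side" or "top" or "wrist"; returns a dict with "img" (420x560x3 uint8, blue, green, red), "intrinsics" (3x3 intrinsics, pixels), "R" (3x3) and "t" (3): a world point X has camera coordinates R X + t; the wrist camera has in their place "tool_from_camera" (4x4, takes a point from camera to tool coordinates, whose origin is the TCP and whose axes are the flange's). Camera axes: x right, y down, z forward; pixel columns grow to the right and rows downward; lengths in mm; the calibration is good to about 2 mm. The wrist camera is an equidistant fisheye: a pixel r from the principal point sees the ray r / f radians off the axis. A picture is of the moment at which its call begins: read the wrist's pose just before it. There is no depth.
- env.sign_off(): hands the job in; it is judged then, once.
The state is a dict: "time_s": time; "joints": joint angles; "qvel": joint speeds; "effort": joint torques, N m; "ee_pos": TCP position; "orientation": TCP orientation; "force": force on the tool from outside, world axes, zero at the start; "wrist_torque": the same for the moment, N m; "grip_width": opening from 0.0 (shut) to 1.0 (fully open); "grasp_force": force on a finger pad.
Only numpy, scipy, OpenCV 4.12 (cv2) and the standard library are available. Lean on these libraries where they do the work, as an engineer would, in place of code of your own. Each camera call takes 0.05 s, during which the arm holds its last target. There are 200 camera calls.

## Working session

There is one attempt and no reset: what is moved stays moved. The work goes in short steps, Python scripts to look and compute and a tool call to move; the robot and the scene stay as the last step left them, time stands still between calls to the robot, and variables do not carry over. Pictures are saved under pics/ and viewed, at most 10 in all, crops included, and the job is handed in when it is done.

Besides the shell and the picture viewer there is one more tool, called after "Call:" by a JSON object that holds its "op" and its "data", one argument or row to a line. jog_arm: Moves the arm, as the interface text tells. Its arguments: {"type":"object","properties":{"steps":{"type":"array"}},"required":["steps"]}

```bash
mkdir -p pics
python3 - <<'E'
from cell import env,capture
import cv2,numpy as np
s=env.sense();print({k:np.round(v,3) for k,v in s.items()},env.pinch_z)
for n in("side","top"):
    c=capture(n);cv2.imwrite(f"pics/{n}0.png",c["img"]);np.savez(f"{n}0.npz",**c)
    print(n,c["intrinsics"].tolist(),np.round(c["R"],3).tolist(),np.round(c["t"],1))
E
```

```text
{'time_s': np.float64(0.0), 'joints': array([ 1.34 ,  0.69 , -0.195,  1.566,  0.157,  0.903, -0.215]), 'qvel': array([-0.   , -0.001, -0.001,  0.001,  0.001, -0.001, -0.   ]), 'effort': array([ 0.0000e+00, -5.2756e+01, -1.2670e+00, -1.5343e+01, -5.3000e-02,
        6.0000e-03,  0.0000e+00]), 'ee_pos': array([ 163.359, -602.593,  237.909]), 'orientation': array([-3.112e+00, -4.150e-01,  1.000e-03]), 'force': array([ 0.186, -0.492,  0.155]), 'wrist_torque': array([ 0.043, -0.005,  0.03 ]), 'grasp_force': np.float64(0.0), 'grip_width': np.float64(0.999)} 18.700000000000003
side [[481.51659619443336, 0.0, 279.1241420395729], [0.0, 481.51659619443336, 198.88766357242102], [0.0, 0.0, 1.0]] [[0.772, -0.635, 0.017], [-0.482, -0.603, -0.635], [0.414, 0.482, -0.772]] [-419.5  303.6  764.1]
top [[388.331140995309, 0.0, 285.2048472292486], [0.0, 388.331140995309, 209.55192255805872], [0.0, 0.0, 1.0]] [[-0.02, -1.0, 0.011], [-0.99, 0.018, -0.137], [0.137, -0.014, -0.99]] [  4.9 570.1 819.2]
```

View pics/top0.png

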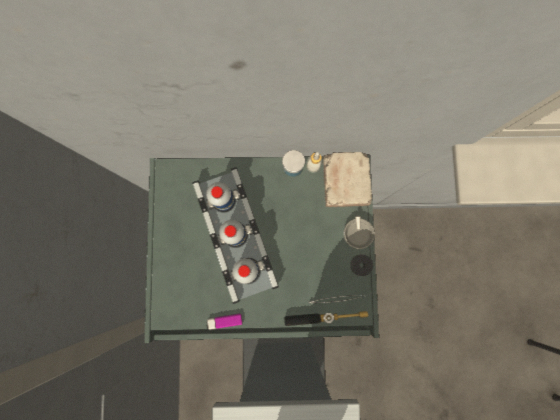

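View pics/side0.png

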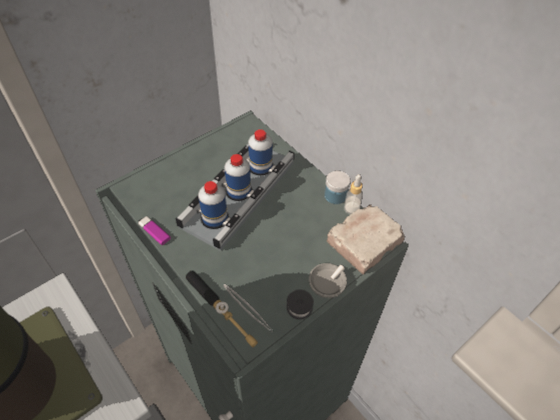

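The top view shows the red caps at about (217,192), (231,231) and (245,271), with the rack tilted. The side view shows the same caps at (261,135), (237,160) and (211,187). The middle of the cabinet, right of the rack, is bare.

```bash
cat > h.py <<'E'
import cv2,numpy as np
from scipy.spatial.transform import Rotation as Ro
def ray(c,p):
    d=c["R"].T@np.linalg.inv(c["intrinsics"])@[p[0],p[1],1];return -c["R"].T@c["t"],d
def onz(c,p,z):
    o,d=ray(c,p);return o+d*(z-o[2])/d[2]
def proj(c,X):
    q=c["intrinsics"]@(c["R"]@np.array(X,float)+c["t"]);return q[:2]/q[2]
def reds(im):
    h=cv2.cvtColor(im,cv2.COLOR_BGR2HSV);m=(((h[...,0]<8)|(h[...,0]>173))&(h[...,1]>180)&(h[...,2]>100)).astype(np.uint8)
    n,l,s,ce=cv2.connectedComponentsWithStats(m);return [(ce[i],s[i]) for i in range(1,n) if s[i,4]>30]
def tri(c1,p1,c2,p2):
    a,d=ray(c1,p1);b,e=ray(c2,p2)
    k=np.linalg.lstsq(np.c_[d,-e],b-a,rcond=None)[0];u,v=a+k[0]*d,b+k[1]*e
    return (u+v)/2,np.linalg.norm(u-v)
E
python3 - <<'E'
from h import *
T=dict(np.load("top0.npz"));S=dict(np.load("side0.npz"))
rt=sorted(reds(T["img"]),key=lambda r:r[0][1]);rs=sorted(reds(S["img"]),key=lambda r:r[0][1])
for a,b in zip(rt,rs):
    p,e=tri(T,a[0],S,b[0]);print(np.round(a[0]),a[1],np.round(b[0]),b[1],"tri",p.round(1),round(e,1),"plane108",onz(T,a[0],108).round(1))
for n,p,z in [("rackcorner BL",(194,183),35),("BR",(239,170),35),("FR",(276,287),35),("FL",(234,300),35),("jar",(293,161),54),("bottle",(316,157),100),("brickBL",(325,154),38),("brickFL",(327,206),38),("dishL",(344,234),20),("spoolL",(350,265),15),("tweez",(310,300),0),("cabBL",(152,158),0),("cabBR",(371,155),0),("cabFL",(150,335),0),("cabFR",(376,333),0)]:
    print(n,onz(T,p,z).round())
E
```

```text
[216. 192.] [212 187  10  11  88] [259. 134.] [255 131  10   8  47] tri [599.6 135.5 106.3] 1.4 plane108 [599.9 134.8 108. ]
[230. 231.] [225 226  11  10  86] [236. 159.] [231 155  11  10  74] tri [519.4 107.9 105.1] 1.3 plane108 [519.7 107.2 108. ]
[244. 271.] [239 266  11  10  87] [210. 187.] [205 182  11  11  82] tri [439.1  80.8 104.2] 1.2 plane108 [439.7  80.1 108. ]
rackcorner BL [634. 197.  35.]
BR [662.  96.  35.]
FR [402.  17.  35.]
FL [376. 108.  35.]
jar [676. -25.  54.]
bottle [672. -72. 100.]
brickBL [695. -98.  38.]
brickFL [577. -99.  38.]
dishL [ 515. -137.   20.]
spoolL [ 446. -148.   15.]
tweez [370. -58.   0.]
cabBL [703. 304.   0.]
cabBR [ 702. -212.    0.]
cabFL [302. 297.   0.]
cabFR [ 295. -203.    0.]
```

Call:
{"op": "jog_arm", "data": {
  "steps": [
    {"tx": 0.705,"ty": -0.334,"az": -0.082,"gripper": 0},
    {"tx": 0.705,"ty": -0.334,"az": -0.082,"gripper": 0},
    {"tx": 0.705,"ty": -0.334,"az": -0.082,"gripper": 0},
    {"tx": 0.705,"ty": -0.334,"az": -0.082,"gripper": 0},
    {"tx": 0.705,"ty": -0.334,"az": -0.082,"gripper": 0}
  ]
}}

```text
invalid input
```

Call:
{"op": "jog_arm", "data": {
  "steps": [
    {"tx": 0.705,"ty": -0.334,"tz": 0.0,"ax": 0.0,"ay": 0.0,"az": -0.082,"gripper": 0.0},
    {"tx": 0.705,"ty": -0.334,"tz": 0.0,"ax": 0.0,"ay": 0.0,"az": -0.082,"gripper": 0.0},
    {"tx": 0.705,"ty": -0.334,"tz": 0.0,"ax": 0.0,"ay": 0.0,"az": -0.082,"gripper": 0.0},
    {"tx": 0.705,"ty": -0.334,"tz": 0.0,"ax": 0.0,"ay": 0.0,"az": -0.082,"gripper": 0.0},
    {"tx": 0.705,"ty": -0.334,"tz": 0.0,"ax": 0.0,"ay": 0.0,"az": -0.082,"gripper": 0.0}
  ]
}}

```text
time_s: 0.72
ee_pos: [402.0, -398.9, 238.5]
orientation: [-3.099, -0.515, 0.0]
force: [0.4, -1.5, -0.1]
grip_width: 0.998
grasp_force: 0.0
```

Call:
{"op": "jog_arm", "data": {
  "steps": [
    {"tx": 0.419,"ty": -0.62,"tz": 0.0,"ax": 0.0,"ay": 0.0,"az": 0.0,"gripper": 0.0},
    {"tx": 0.419,"ty": -0.62,"tz": 0.0,"ax": 0.0,"ay": 0.0,"az": 0.0,"gripper": 0.0},
    {"tx": 0.419,"ty": -0.62,"tz": 0.0,"ax": 0.0,"ay": 0.0,"az": 0.0,"gripper": 0.0},
    {"tx": 0.419,"ty": -0.62,"tz": 0.0,"ax": 0.0,"ay": 0.0,"az": 0.0,"gripper": 0.0},
    {"tx": 0.419,"ty": -0.62,"tz": 0.0,"ax": 0.0,"ay": 0.0,"az": 0.0,"gripper": 0.0}
  ]
}}

```text
time_s: 1.35
ee_pos: [479.5, -108.8, 238.6]
orientation: [-3.098, -0.518, 0.0]
force: [0.5, -0.3, -0.0]
grip_width: 0.997
grasp_force: 0.0
```

Call:
{"op": "jog_arm", "data": {
  "steps": [
    {"tx": 0.059,"ty": -0.48,"tz": 0.0,"ax": 0.0,"ay": 0.0,"az": 0.0,"gripper": 0.0},
    {"tx": 0.059,"ty": -0.48,"tz": 0.0,"ax": 0.0,"ay": 0.0,"az": 0.0,"gripper": 0.0},
    {"tx": 0.059,"ty": -0.48,"tz": 0.0,"ax": 0.0,"ay": 0.0,"az": 0.0,"gripper": 0.0},
    {"tx": 0.059,"ty": -0.48,"tz": 0.0,"ax": 0.0,"ay": 0.0,"az": 0.0,"gripper": 0.0},
    {"tx": 0.059,"ty": -0.48,"tz": 0.0,"ax": 0.0,"ay": 0.0,"az": 0.0,"gripper": 0.0}
  ]
}}

```text
time_s: 1.98
ee_pos: [439.3, 77.5, 238.6]
orientation: [3.098, 0.516, -0.001]
force: [-0.7, -1.0, -0.5]
grip_width: 0.999
grasp_force: 0.0
```

```bash
cat >> h.py <<'E'
def wpt(c,s,p,z):
    K=c["intrinsics"];u=np.array([(p[0]-K[0,2]),(p[1]-K[1,2])]);r=np.hypot(*u);th=r/K[0,0]
    d=np.r_[np.sin(th)*u/max(r,1e-9),np.cos(th)]
    M=np.array(c["tool_from_camera"]);R=Ro.from_rotvec(s["orientation"]).as_matrix()
    o=np.array(s["ee_pos"])+R@M[:3,3];d=R@M[:3,:3]@d
    return o+d*(z-o[2])/d[2]
def go(s,X):
    R=Ro.from_rotvec(s["orientation"]).as_matrix();return (R.T@(np.array(X)-s["ee_pos"])/400).round(3)
E
python3 - <<'E'
from h import *
from cell import env,capture
s=env.sense();c=capture("wrist");cv2.imwrite("pics/w1.png",c["img"])
print(s["ee_pos"],s["orientation"],np.round(c["tool_from_camera"],3))
for p,st in reds(c["img"]): print(p.round(),st,wpt(c,s,p,109).round(1))
E
```

```text
[439.33543787  77.52344148 238.58088594] [ 3.09826263e+00  5.16117876e-01 -7.91099447e-04] [[-0.00000e+00 -9.59000e-01 -2.85000e-01  7.41200e+01]
 [ 1.00000e+00 -1.00000e-03  1.00000e-03 -5.47000e-01]
 [-1.00000e-03 -2.85000e-01  9.59000e-01 -1.44938e+02]
 [ 0.00000e+00  0.00000e+00  0.00000e+00  1.00000e+00]]
[282.  11.] [269   0  27  24 504] [598.5 133.9 109. ]
[282. 105.] [269  93  26  25 493] [520.1 107.2 109. ]
[282. 202.] [270 190  25  25 480] [441.4  80.2 109. ]
```

View pics/w1.png

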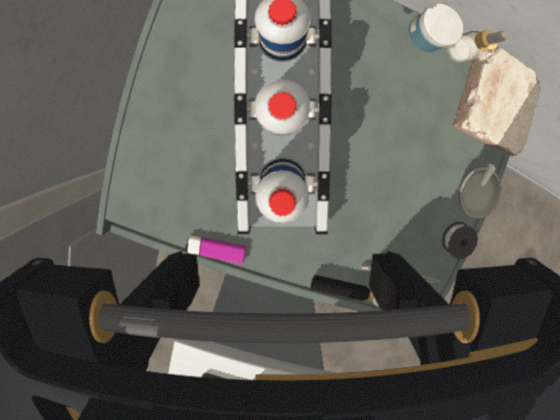

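The wrist view shows the three caps at (282,11), (282,105) and (282,202), in line with the tool. Both measurements put A at (440,80), B at (520,107) and C at (599,134), agreeing within about 2 mm.

Call:
{"op": "jog_arm", "data": {
  "steps": [
    {"tx": 0.005,"ty": -0.006,"tz": 0.1,"ax": 0.0,"ay": 0.0,"az": 0.0,"gripper": 0.0},
    {"tx": 0.005,"ty": -0.006,"tz": 0.22,"ax": 0.0,"ay": 0.0,"az": 0.0,"gripper": 0.0},
    {"tx": 0.005,"ty": -0.006,"tz": 0.34,"ax": 0.0,"ay": 0.0,"az": 0.0,"gripper": 0.0},
    {"tx": 0.005,"ty": -0.006,"tz": 0.464,"ax": 0.0,"ay": 0.0,"az": 0.0,"gripper": 0.0},
    {"tx": 0.005,"ty": -0.006,"tz": 0.464,"ax": 0.0,"ay": 0.0,"az": 0.0,"gripper": 0.0}
  ]
}}

```text
time_s: 2.65
ee_pos: [438.7, 77.9, 50.2]
orientation: [3.098, 0.51, -0.012]
force: [-0.3, -0.3, 0.5]
grip_width: 1.003
grasp_force: 0.0
```

Call:
{"op": "jog_arm", "data": {
  "steps": [
    {"tx": 0.0,"ty": 0.0,"tz": 0.0,"ax": 0.0,"ay": 0.0,"az": 0.0,"gripper": 0.35},
    {"tx": 0.0,"ty": 0.0,"tz": 0.0,"ax": 0.0,"ay": 0.0,"az": 0.0,"gripper": 0.7},
    {"tx": 0.0,"ty": 0.0,"tz": 0.0,"ax": 0.0,"ay": 0.0,"az": 0.0,"gripper": 1.0},
    {"tx": 0.0,"ty": 0.0,"tz": 0.0,"ax": 0.0,"ay": 0.0,"az": 0.0,"gripper": 1.0},
    {"tx": 0.0,"ty": 0.0,"tz": 0.0,"ax": 0.0,"ay": 0.0,"az": 0.0,"gripper": 1.0}
  ]
}}

```text
time_s: 3.28
ee_pos: [441.4, 80.4, 54.1]
orientation: [3.099, 0.514, 0.003]
force: [-0.5, -1.0, 10.0]
grip_width: 0.57
grasp_force: 30.0
```

Call:
{"op": "jog_arm", "data": {
  "steps": [
    {"tx": 0.0,"ty": 0.0,"tz": -0.015,"ax": 0.0,"ay": 0.0,"az": 0.0,"gripper": 1.0},
    {"tx": 0.0,"ty": 0.0,"tz": -0.03,"ax": 0.0,"ay": 0.0,"az": 0.0,"gripper": 1.0},
    {"tx": 0.0,"ty": 0.0,"tz": -0.05,"ax": 0.0,"ay": 0.0,"az": 0.0,"gripper": 1.0},
    {"tx": 0.0,"ty": 0.0,"tz": -0.1,"ax": 0.0,"ay": 0.0,"az": 0.0,"gripper": 1.0},
    {"tx": 0.0,"ty": 0.0,"tz": -0.2,"ax": 0.0,"ay": 0.0,"az": 0.0,"gripper": 1.0}
  ]
}}

```text
time_s: 3.9
ee_pos: [439.0, 80.5, 133.2]
orientation: [3.099, 0.516, -0.006]
force: [0.3, -0.2, -5.2]
grip_width: 0.568
grasp_force: 30.0
```

Call:
{"op": "jog_arm", "data": {
  "steps": [
    {"tx": 0.0,"ty": 0.0,"tz": -0.1,"ax": 0.0,"ay": 0.0,"az": 0.0,"gripper": 1.0},
    {"tx": 0.0,"ty": 0.0,"tz": -0.175,"ax": 0.0,"ay": 0.0,"az": 0.0,"gripper": 1.0},
    {"tx": 0.0,"ty": 0.0,"tz": -0.175,"ax": 0.0,"ay": 0.0,"az": 0.0,"gripper": 1.0},
    {"tx": 0.0,"ty": 0.0,"tz": -0.175,"ax": 0.0,"ay": 0.0,"az": 0.0,"gripper": 1.0},
    {"tx": 0.0,"ty": 0.0,"tz": -0.175,"ax": 0.0,"ay": 0.0,"az": 0.0,"gripper": 1.0}
  ]
}}

```text
time_s: 4.53
ee_pos: [439.4, 80.4, 201.8]
orientation: [3.099, 0.515, -0.005]
force: [-0.1, -0.6, -5.4]
grip_width: 0.566
grasp_force: 30.0
```

```bash
cat > w.py <<'E'
from h import *
from cell import env,capture
import sys
f=[];e=[]
for i in range(6):
    s=env.sense();f.append(s["force"]);e.append(np.array(s["effort"])[[1,3]]);capture("top")
s=env.sense()
print(np.round(f,2)[:,2],np.mean(e,0).round(3),"t",s["time_s"],np.round(s["ee_pos"],1),s["grip_width"],s["grasp_force"])
if len(sys.argv)>1: print("go",go(s,[float(v) for v in sys.argv[1:4]]))
E
python3 w.py 570 -20 198
```

```text
[-5.37 -4.41 -4.76 -5.41 -4.8  -5.75] [-41.629 -10.241] t 4.825 [440.4  80.6 202.7] 0.5720493865876318 29.997967835515738
go [0.225 0.343 0.012]
```

Call:
{"op": "jog_arm", "data": {
  "steps": [
    {"tx": 0.06,"ty": 0.09,"tz": 0.0,"ax": 0.0,"ay": 0.0,"az": 0.0,"gripper": 1.0},
    {"tx": 0.14,"ty": 0.21,"tz": 0.0,"ax": 0.0,"ay": 0.0,"az": 0.0,"gripper": 1.0},
    {"tx": 0.2,"ty": 0.31,"tz": 0.0,"ax": 0.0,"ay": 0.0,"az": 0.0,"gripper": 1.0},
    {"tx": 0.225,"ty": 0.343,"tz": 0.0,"ax": 0.0,"ay": 0.0,"az": 0.0,"gripper": 1.0},
    {"tx": 0.225,"ty": 0.343,"tz": 0.0,"ax": 0.0,"ay": 0.0,"az": 0.0,"gripper": 1.0}
  ]
}}

```text
time_s: 5.45
ee_pos: [570.5, -21.3, 202.5]
orientation: [3.099, 0.511, -0.0]
force: [-0.3, 0.5, -5.1]
grip_width: 0.571
grasp_force: 30.0
```

Call:
{"op": "jog_arm", "data": {
  "steps": [
    {"tx": 0.0,"ty": 0.0,"tz": 0.08,"ax": 0.0,"ay": 0.0,"az": 0.0,"gripper": 1.0},
    {"tx": 0.0,"ty": 0.0,"tz": 0.2,"ax": 0.0,"ay": 0.0,"az": 0.0,"gripper": 1.0},
    {"tx": 0.0,"ty": 0.0,"tz": 0.3,"ax": 0.0,"ay": 0.0,"az": 0.0,"gripper": 1.0},
    {"tx": 0.0,"ty": 0.0,"tz": 0.36,"ax": 0.0,"ay": 0.0,"az": 0.0,"gripper": 1.0},
    {"tx": 0.0,"ty": 0.0,"tz": 0.36,"ax": 0.0,"ay": 0.0,"az": 0.0,"gripper": 1.0}
  ]
}}

```text
time_s: 6.08
ee_pos: [567.6, -18.7, 57.5]
orientation: [-3.097, -0.518, 0.008]
force: [0.6, 1.0, -4.8]
grip_width: 0.569
grasp_force: 30.0
```

```bash
python3 w.py 570 -20 48.5
python3 - <<'E'
from h import *
from cell import env,capture
c=capture("top");d=capture("side");print([ (p[0].round(),p[1][4]) for p in reds(c["img"])],[ (p[0].round(),p[1][4]) for p in reds(d["img"])])
cv2.imwrite("pics/s2.png",d["img"])
print(env.sense()["orientation"])
E
```

```text
[-4.77 -4.34 -3.89 -4.42 -4.71 -5.57] [-55.014  -8.184] t 6.375 [570.9 -20.   60.4] 0.5763436689465891 29.997719367966056
go [-0.002 -0.001  0.03 ]
[(array([216., 192.]), np.int32(87)), (array([230., 231.]), np.int32(85))] [(array([259., 134.]), np.int32(54)), (array([236., 159.]), np.int32(76))]
[3.09890281e+00 5.14587439e-01 2.48725327e-03]
```

View pics/s2.png

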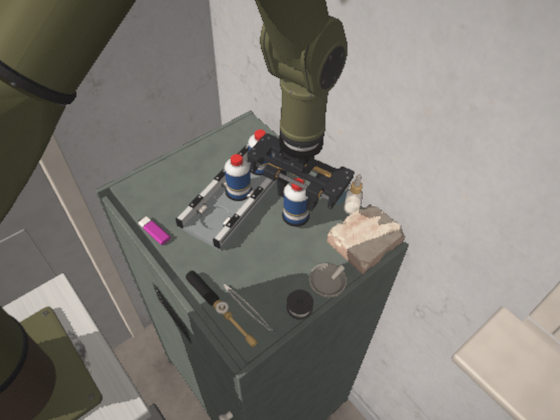

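The side view shows canister A upright in the gripper at (296,200), just above the top, with the bystanders clear of the gripper.

Call:
{"op": "jog_arm", "data": {
  "steps": [
    {"tx": -0.002,"ty": 0.0,"tz": 0.012,"ax": 0.0,"ay": 0.0,"az": 0.0,"gripper": 1.0},
    {"tx": -0.002,"ty": 0.0,"tz": 0.02,"ax": 0.0,"ay": 0.0,"az": 0.0,"gripper": 1.0},
    {"tx": -0.002,"ty": 0.0,"tz": 0.026,"ax": 0.0,"ay": 0.0,"az": 0.0,"gripper": 1.0},
    {"tx": -0.002,"ty": 0.0,"tz": 0.028,"ax": 0.0,"ay": 0.0,"az": 0.0,"gripper": 1.0},
    {"tx": -0.002,"ty": 0.0,"tz": 0.028,"ax": 0.0,"ay": 0.0,"az": 0.0,"gripper": 1.0}
  ]
}}

```text
time_s: 7.1
ee_pos: [569.2, -20.4, 48.2]
orientation: [3.099, 0.515, -0.0]
force: [-0.9, -0.7, -0.1]
grip_width: 0.57
grasp_force: 30.0
```

```bash
python3 w.py 570 -20 48
```

```text
[-0.14  1.34  1.24  2.75  2.8   2.99] [-52.943  -8.402] t 7.4 [569.2 -20.4  48.2] 0.5706938271749712 29.990648003295064
go [ 0.002 -0.     0.   ]
```

Call:
{"op": "jog_arm", "data": {
  "steps": [
    {"tx": 0.0,"ty": 0.0,"tz": 0.0,"ax": 0.0,"ay": 0.0,"az": 0.0,"gripper": 0.35},
    {"tx": 0.0,"ty": 0.0,"tz": 0.0,"ax": 0.0,"ay": 0.0,"az": 0.0,"gripper": 0.0},
    {"tx": 0.0,"ty": 0.0,"tz": 0.0,"ax": 0.0,"ay": 0.0,"az": 0.0,"gripper": 0.0},
    {"tx": 0.0,"ty": 0.0,"tz": -0.06,"ax": 0.0,"ay": 0.0,"az": 0.0,"gripper": 0.0},
    {"tx": 0.0,"ty": 0.0,"tz": -0.2,"ax": 0.0,"ay": 0.0,"az": 0.0,"gripper": 0.0}
  ]
}}

```text
time_s: 8.02
ee_pos: [567.8, -20.3, 126.8]
orientation: [-3.098, -0.515, 0.008]
force: [1.4, 0.1, -0.3]
grip_width: 0.998
grasp_force: 0.0
```

Call:
{"op": "jog_arm", "data": {
  "steps": [
    {"tx": 0.0,"ty": 0.0,"tz": -0.15,"ax": 0.0,"ay": 0.0,"az": 0.0,"gripper": 0.0},
    {"tx": -0.006,"ty": -0.12,"tz": -0.25,"ax": 0.0,"ay": 0.0,"az": 0.0,"gripper": 0.0},
    {"tx": -0.013,"ty": -0.342,"tz": -0.25,"ax": 0.0,"ay": 0.0,"az": 0.0,"gripper": 0.0},
    {"tx": -0.013,"ty": -0.342,"tz": -0.25,"ax": 0.0,"ay": 0.0,"az": 0.0,"gripper": 0.0},
    {"tx": -0.013,"ty": -0.342,"tz": -0.25,"ax": 0.0,"ay": 0.0,"az": 0.0,"gripper": 0.0}
  ]
}}

```text
time_s: 8.65
ee_pos: [519.5, 110.1, 228.2]
orientation: [-3.097, -0.523, -0.0]
force: [0.6, -0.9, -0.3]
grip_width: 0.998
grasp_force: 0.0
```

```bash
python3 w.py 519.8 107.3 53
python3 - <<'E'
from h import *
from cell import env,capture
s=env.sense();print(s["orientation"])
c=capture("side")
print([(p[0].round(),p[1][4]) for p in reds(c["img"])],proj(c,[570,-20,104]))
E
```

```text
[-0.29  0.28  0.07 -0.59  0.55 -0.41] [-45.389 -12.828] t 8.95 [520.7 105.7 227.7] 1.00003934016262 0.0
go [-0.001 -0.005  0.437]
[ 3.09901582e+00  5.10326001e-01 -1.75923138e-04]
[(array([259., 134.]), np.int32(56)), (array([235., 159.]), np.int32(72)), (array([296., 188.]), np.int32(77))] [297.66642761 185.4536981 ]
```

Call:
{"op": "jog_arm", "data": {
  "steps": [
    {"tx": -0.001,"ty": -0.005,"tz": 0.1,"ax": 0.0,"ay": 0.0,"az": 0.0,"gripper": 0.0},
    {"tx": -0.001,"ty": -0.005,"tz": 0.22,"ax": 0.0,"ay": 0.0,"az": 0.0,"gripper": 0.0},
    {"tx": -0.001,"ty": -0.005,"tz": 0.34,"ax": 0.0,"ay": 0.0,"az": 0.0,"gripper": 0.0},
    {"tx": -0.001,"ty": -0.005,"tz": 0.437,"ax": 0.0,"ay": 0.0,"az": 0.0,"gripper": 0.0},
    {"tx": -0.001,"ty": -0.005,"tz": 0.437,"ax": 0.0,"ay": 0.0,"az": 0.0,"gripper": 0.0}
  ]
}}

```text
time_s: 9.62
ee_pos: [517.5, 108.1, 50.8]
orientation: [3.098, 0.514, -0.009]
force: [-0.0, 0.2, 1.4]
grip_width: 1.002
grasp_force: 0.0
```

Call:
{"op": "jog_arm", "data": {
  "steps": [
    {"tx": 0.0,"ty": 0.0,"tz": 0.0,"ax": 0.0,"ay": 0.0,"az": 0.0,"gripper": 0.35},
    {"tx": 0.0,"ty": 0.0,"tz": 0.0,"ax": 0.0,"ay": 0.0,"az": 0.0,"gripper": 0.7},
    {"tx": 0.0,"ty": 0.0,"tz": 0.0,"ax": 0.0,"ay": 0.0,"az": 0.0,"gripper": 1.0},
    {"tx": 0.0,"ty": 0.0,"tz": 0.0,"ax": 0.0,"ay": 0.0,"az": 0.0,"gripper": 1.0},
    {"tx": 0.0,"ty": 0.0,"tz": 0.0,"ax": 0.0,"ay": 0.0,"az": 0.0,"gripper": 1.0}
  ]
}}

```text
time_s: 10.25
ee_pos: [520.2, 108.2, 54.0]
orientation: [3.098, 0.513, 0.003]
force: [1.2, -4.3, 5.9]
grip_width: 0.569
grasp_force: 30.0
```

Call:
{"op": "jog_arm", "data": {
  "steps": [
    {"tx": 0.0,"ty": 0.0,"tz": -0.015,"ax": 0.0,"ay": 0.0,"az": 0.0,"gripper": 1.0},
    {"tx": 0.0,"ty": 0.0,"tz": -0.03,"ax": 0.0,"ay": 0.0,"az": 0.0,"gripper": 1.0},
    {"tx": 0.0,"ty": 0.0,"tz": -0.05,"ax": 0.0,"ay": 0.0,"az": 0.0,"gripper": 1.0},
    {"tx": 0.0,"ty": 0.0,"tz": -0.1,"ax": 0.0,"ay": 0.0,"az": 0.0,"gripper": 1.0},
    {"tx": 0.0,"ty": 0.0,"tz": -0.2,"ax": 0.0,"ay": 0.0,"az": 0.0,"gripper": 1.0}
  ]
}}

```text
time_s: 10.88
ee_pos: [517.1, 109.8, 133.0]
orientation: [-3.098, -0.517, 0.007]
force: [1.2, 0.4, -2.9]
grip_width: 0.574
grasp_force: 30.0
```

Call:
{"op": "jog_arm", "data": {
  "steps": [
    {"tx": 0.0,"ty": 0.0,"tz": -0.1,"ax": 0.0,"ay": 0.0,"az": 0.0,"gripper": 1.0},
    {"tx": 0.0,"ty": 0.0,"tz": -0.175,"ax": 0.0,"ay": 0.0,"az": 0.0,"gripper": 1.0},
    {"tx": 0.0,"ty": 0.0,"tz": -0.175,"ax": 0.0,"ay": 0.0,"az": 0.0,"gripper": 1.0},
    {"tx": 0.0,"ty": 0.0,"tz": -0.175,"ax": 0.0,"ay": 0.0,"az": 0.0,"gripper": 1.0},
    {"tx": 0.0,"ty": 0.0,"tz": -0.175,"ax": 0.0,"ay": 0.0,"az": 0.0,"gripper": 1.0}
  ]
}}

```text
time_s: 11.5
ee_pos: [518.0, 109.0, 201.6]
orientation: [3.099, 0.515, -0.005]
force: [0.4, 0.7, -3.0]
grip_width: 0.571
grasp_force: 30.0
```

```bash
python3 w.py 450 -45 202
```

```text
[-2.98 -2.78 -2.53 -2.68 -2.84 -2.85] [-47.626 -12.444] t 11.8 [519.  109.1 202.7] 0.5711043691144291 29.97720843181014
go [-0.288  0.309  0.002]
```

Call:
{"op": "jog_arm", "data": {
  "steps": [
    {"tx": -0.07,"ty": 0.075,"tz": 0.0,"ax": 0.0,"ay": 0.0,"az": 0.0,"gripper": 1.0},
    {"tx": -0.16,"ty": 0.175,"tz": 0.0,"ax": 0.0,"ay": 0.0,"az": 0.0,"gripper": 1.0},
    {"tx": -0.25,"ty": 0.27,"tz": 0.0,"ax": 0.0,"ay": 0.0,"az": 0.0,"gripper": 1.0},
    {"tx": -0.288,"ty": 0.309,"tz": 0.0,"ax": 0.0,"ay": 0.0,"az": 0.0,"gripper": 1.0},
    {"tx": -0.288,"ty": 0.309,"tz": 0.0,"ax": 0.0,"ay": 0.0,"az": 0.0,"gripper": 1.0}
  ]
}}

```text
time_s: 12.42
ee_pos: [449.4, -46.9, 203.2]
orientation: [3.099, 0.509, -0.001]
force: [-0.3, -0.4, -2.7]
grip_width: 0.574
grasp_force: 30.0
```

Call:
{"op": "jog_arm", "data": {
  "steps": [
    {"tx": 0.0,"ty": 0.0,"tz": 0.08,"ax": 0.0,"ay": 0.0,"az": 0.0,"gripper": 1.0},
    {"tx": 0.0,"ty": 0.0,"tz": 0.2,"ax": 0.0,"ay": 0.0,"az": 0.0,"gripper": 1.0},
    {"tx": 0.0,"ty": 0.0,"tz": 0.3,"ax": 0.0,"ay": 0.0,"az": 0.0,"gripper": 1.0},
    {"tx": 0.0,"ty": 0.0,"tz": 0.36,"ax": 0.0,"ay": 0.0,"az": 0.0,"gripper": 1.0},
    {"tx": 0.0,"ty": 0.0,"tz": 0.36,"ax": 0.0,"ay": 0.0,"az": 0.0,"gripper": 1.0}
  ]
}}

```text
time_s: 13.05
ee_pos: [450.5, -43.2, 57.7]
orientation: [-3.097, -0.519, 0.003]
force: [0.2, 0.0, -2.3]
grip_width: 0.568
grasp_force: 30.0
```

```bash
python3 w.py 450 -45 48.5
```

```text
[-2.32 -1.42 -2.77 -2.5  -2.6  -2.43] [-45.708  -2.264] t 13.35 [451.  -44.9  60.2] 0.5715725276765299 29.97535726055503
go [-0.003 -0.001  0.029]
```

Call:
{"op": "jog_arm", "data": {
  "steps": [
    {"tx": 0.0,"ty": 0.0,"tz": 0.012,"ax": 0.0,"ay": 0.0,"az": 0.0,"gripper": 1.0},
    {"tx": 0.0,"ty": 0.0,"tz": 0.02,"ax": 0.0,"ay": 0.0,"az": 0.0,"gripper": 1.0},
    {"tx": 0.0,"ty": 0.0,"tz": 0.026,"ax": 0.0,"ay": 0.0,"az": 0.0,"gripper": 1.0},
    {"tx": 0.0,"ty": 0.0,"tz": 0.03,"ax": 0.0,"ay": 0.0,"az": 0.0,"gripper": 1.0},
    {"tx": 0.0,"ty": 0.0,"tz": 0.03,"ax": 0.0,"ay": 0.0,"az": 0.0,"gripper": 1.0}
  ]
}}

```text
time_s: 13.98
ee_pos: [450.1, -45.1, 47.9]
orientation: [3.099, 0.515, 0.001]
force: [-1.0, -0.2, 9.8]
grip_width: 0.567
grasp_force: 29.9
```

```bash
python3 w.py 599.4 134.4 228
```

```text
[ 9.8   9.04  9.73  8.1  10.43  9.81] [-41.881  -2.104] t 14.275 [450.1 -45.2  47.9] 0.569316985217435 29.922953126952052
go [ 0.499 -0.304 -0.45 ]
```

Call:
{"op": "jog_arm", "data": {
  "steps": [
    {"tx": 0.0,"ty": 0.0,"tz": 0.0,"ax": 0.0,"ay": 0.0,"az": 0.0,"gripper": 0.35},
    {"tx": 0.0,"ty": 0.0,"tz": 0.0,"ax": 0.0,"ay": 0.0,"az": 0.0,"gripper": 0.0},
    {"tx": 0.0,"ty": 0.0,"tz": 0.0,"ax": 0.0,"ay": 0.0,"az": 0.0,"gripper": 0.0},
    {"tx": 0.0,"ty": 0.0,"tz": -0.06,"ax": 0.0,"ay": 0.0,"az": 0.0,"gripper": 0.0},
    {"tx": 0.0,"ty": 0.0,"tz": -0.2,"ax": 0.0,"ay": 0.0,"az": 0.0,"gripper": 0.0}
  ]
}}

```text
time_s: 14.9
ee_pos: [448.9, -44.9, 126.4]
orientation: [-3.098, -0.516, 0.008]
force: [0.4, 0.3, 0.3]
grip_width: 1.003
grasp_force: 0.0
```

Call:
{"op": "jog_arm", "data": {
  "steps": [
    {"tx": 0.0,"ty": 0.0,"tz": -0.15,"ax": 0.0,"ay": 0.0,"az": 0.0,"gripper": 0.0},
    {"tx": 0.08,"ty": -0.05,"tz": -0.25,"ax": 0.0,"ay": 0.0,"az": 0.0,"gripper": 0.0},
    {"tx": 0.22,"ty": -0.13,"tz": -0.25,"ax": 0.0,"ay": 0.0,"az": 0.0,"gripper": 0.0},
    {"tx": 0.35,"ty": -0.21,"tz": -0.25,"ax": 0.0,"ay": 0.0,"az": 0.0,"gripper": 0.0},
    {"tx": 0.48,"ty": -0.29,"tz": -0.25,"ax": 0.0,"ay": 0.0,"az": 0.0,"gripper": 0.0}
  ]
}}

```text
time_s: 15.52
ee_pos: [595.2, 128.1, 227.1]
orientation: [3.099, 0.514, -0.0]
force: [1.2, 1.3, -0.0]
grip_width: 0.999
grasp_force: 0.0
```

Call:
{"op": "jog_arm", "data": {
  "steps": [
    {"tx": 0.02,"ty": -0.014,"tz": 0.0,"ax": 0.0,"ay": 0.0,"az": 0.0,"gripper": 0.0},
    {"tx": 0.02,"ty": -0.014,"tz": 0.0,"ax": 0.0,"ay": 0.0,"az": 0.0,"gripper": 0.0}
  ]
}}

```text
time_s: 15.78
ee_pos: [599.4, 134.6, 226.4]
orientation: [3.098, 0.516, -0.003]
force: [-0.4, -0.5, -0.1]
grip_width: 0.998
grasp_force: 0.0
```

```bash
python3 w.py 599.4 134.4 53
python3 - <<'E'
from h import *
from cell import env,capture
c=capture("side")
print([(p[0].round(),p[1][4]) for p in reds(c["img"])],proj(c,[570,-20,104]),proj(c,[450,-45,104]))
E
```

```text
[-0.13 -0.09 -0.22  0.05  0.    0.44] [-51.841 -15.12 ] t 16.075 [599.7 133.1 227.3] 0.9935253806653694 0.0
go [ 0.001 -0.004  0.436]
[(array([259., 133.]), np.int32(51)), (array([296., 188.]), np.int32(77)), (array([255., 228.]), np.int32(106))] [297.66642761 185.4536981 ] [255.44721574 225.89911102]
```

Call:
{"op": "jog_arm", "data": {
  "steps": [
    {"tx": 0.001,"ty": -0.004,"tz": 0.1,"ax": 0.0,"ay": 0.0,"az": 0.0,"gripper": 0.0},
    {"tx": 0.001,"ty": -0.004,"tz": 0.22,"ax": 0.0,"ay": 0.0,"az": 0.0,"gripper": 0.0},
    {"tx": 0.001,"ty": -0.004,"tz": 0.34,"ax": 0.0,"ay": 0.0,"az": 0.0,"gripper": 0.0},
    {"tx": 0.001,"ty": -0.004,"tz": 0.436,"ax": 0.0,"ay": 0.0,"az": 0.0,"gripper": 0.0},
    {"tx": 0.001,"ty": -0.004,"tz": 0.436,"ax": 0.0,"ay": 0.0,"az": 0.0,"gripper": 0.0}
  ]
}}

```text
time_s: 16.75
ee_pos: [597.6, 135.3, 50.3]
orientation: [3.098, 0.514, -0.01]
force: [-0.3, 0.3, 0.7]
grip_width: 0.997
grasp_force: 0.0
```

Call:
{"op": "jog_arm", "data": {
  "steps": [
    {"tx": 0.0,"ty": 0.0,"tz": 0.0,"ax": 0.0,"ay": 0.0,"az": 0.0,"gripper": 0.35},
    {"tx": 0.0,"ty": 0.0,"tz": 0.0,"ax": 0.0,"ay": 0.0,"az": 0.0,"gripper": 0.7},
    {"tx": 0.0,"ty": 0.0,"tz": 0.0,"ax": 0.0,"ay": 0.0,"az": 0.0,"gripper": 1.0},
    {"tx": 0.0,"ty": 0.0,"tz": 0.0,"ax": 0.0,"ay": 0.0,"az": 0.0,"gripper": 1.0},
    {"tx": 0.0,"ty": 0.0,"tz": 0.0,"ax": 0.0,"ay": 0.0,"az": 0.0,"gripper": 1.0}
  ]
}}

```text
time_s: 17.38
ee_pos: [601.0, 135.3, 53.7]
orientation: [3.098, 0.513, 0.003]
force: [0.3, -2.3, 6.3]
grip_width: 0.569
grasp_force: 30.0
```

Call:
{"op": "jog_arm", "data": {
  "steps": [
    {"tx": 0.0,"ty": 0.0,"tz": -0.015,"ax": 0.0,"ay": 0.0,"az": 0.0,"gripper": 1.0},
    {"tx": 0.0,"ty": 0.0,"tz": -0.03,"ax": 0.0,"ay": 0.0,"az": 0.0,"gripper": 1.0},
    {"tx": 0.0,"ty": 0.0,"tz": -0.05,"ax": 0.0,"ay": 0.0,"az": 0.0,"gripper": 1.0},
    {"tx": 0.0,"ty": 0.0,"tz": -0.1,"ax": 0.0,"ay": 0.0,"az": 0.0,"gripper": 1.0},
    {"tx": 0.0,"ty": 0.0,"tz": -0.2,"ax": 0.0,"ay": 0.0,"az": 0.0,"gripper": 1.0}
  ]
}}

```text
time_s: 18.0
ee_pos: [598.4, 136.9, 133.2]
orientation: [-3.098, -0.516, 0.005]
force: [0.1, 0.6, -2.9]
grip_width: 0.57
grasp_force: 30.0
```

Call:
{"op": "jog_arm", "data": {
  "steps": [
    {"tx": 0.0,"ty": 0.0,"tz": -0.1,"ax": 0.0,"ay": 0.0,"az": 0.0,"gripper": 1.0},
    {"tx": 0.0,"ty": 0.0,"tz": -0.175,"ax": 0.0,"ay": 0.0,"az": 0.0,"gripper": 1.0},
    {"tx": 0.0,"ty": 0.0,"tz": -0.175,"ax": 0.0,"ay": 0.0,"az": 0.0,"gripper": 1.0},
    {"tx": 0.0,"ty": 0.0,"tz": -0.175,"ax": 0.0,"ay": 0.0,"az": 0.0,"gripper": 1.0},
    {"tx": 0.0,"ty": 0.0,"tz": -0.175,"ax": 0.0,"ay": 0.0,"az": 0.0,"gripper": 1.0}
  ]
}}

```text
time_s: 18.62
ee_pos: [598.8, 136.1, 201.2]
orientation: [3.099, 0.515, -0.005]
force: [-0.3, 0.6, -3.4]
grip_width: 0.573
grasp_force: 30.0
```

```bash
python3 w.py 470 225 202
```

```text
[-3.41 -2.75 -2.7  -3.29 -2.05 -3.61] [-55.003 -14.896] t 18.925 [599.8 136.3 202.3] 0.5677260580899179 29.99024181626737
go [-0.235 -0.315  0.001]
```

A hefts 5.1 N, B 2.8 N and C 3.0 N, so A is the full one. C goes down on the left side.

Call:
{"op": "jog_arm", "data": {
  "steps": [
    {"tx": -0.06,"ty": -0.08,"tz": 0.0,"ax": 0.0,"ay": 0.0,"az": 0.0,"gripper": 1.0},
    {"tx": -0.14,"ty": -0.185,"tz": 0.0,"ax": 0.0,"ay": 0.0,"az": 0.0,"gripper": 1.0},
    {"tx": -0.21,"ty": -0.28,"tz": 0.0,"ax": 0.0,"ay": 0.0,"az": 0.0,"gripper": 1.0},
    {"tx": -0.235,"ty": -0.315,"tz": 0.0,"ax": 0.0,"ay": 0.0,"az": 0.0,"gripper": 1.0},
    {"tx": -0.235,"ty": -0.315,"tz": 0.0,"ax": 0.0,"ay": 0.0,"az": 0.0,"gripper": 1.0}
  ]
}}

```text
time_s: 19.55
ee_pos: [470.0, 226.0, 202.9]
orientation: [-3.098, -0.518, -0.001]
force: [0.3, -0.5, -4.0]
grip_width: 0.57
grasp_force: 30.0
```

Call:
{"op": "jog_arm", "data": {
  "steps": [
    {"tx": 0.0,"ty": 0.0,"tz": 0.08,"ax": 0.0,"ay": 0.0,"az": 0.0,"gripper": 1.0},
    {"tx": 0.0,"ty": 0.0,"tz": 0.2,"ax": 0.0,"ay": 0.0,"az": 0.0,"gripper": 1.0},
    {"tx": 0.0,"ty": 0.0,"tz": 0.3,"ax": 0.0,"ay": 0.0,"az": 0.0,"gripper": 1.0},
    {"tx": 0.0,"ty": 0.0,"tz": 0.36,"ax": 0.0,"ay": 0.0,"az": 0.0,"gripper": 1.0},
    {"tx": 0.0,"ty": 0.0,"tz": 0.36,"ax": 0.0,"ay": 0.0,"az": 0.0,"gripper": 1.0}
  ]
}}

```text
time_s: 20.18
ee_pos: [471.2, 223.3, 57.0]
orientation: [3.097, 0.511, -0.003]
force: [0.0, 0.7, -2.8]
grip_width: 0.574
grasp_force: 30.0
```

```bash
python3 w.py 470 225 48
```

```text
[-2.77 -2.6  -3.15 -2.13 -2.35 -2.61] [-50.491  -5.783] t 20.475 [471.3 225.3  59.8] 0.5712765176563057 29.98724028468132
go [-0.003 -0.     0.03 ]
```

Call:
{"op": "jog_arm", "data": {
  "steps": [
    {"tx": 0.0,"ty": 0.0,"tz": 0.012,"ax": 0.0,"ay": 0.0,"az": 0.0,"gripper": 1.0},
    {"tx": 0.0,"ty": 0.0,"tz": 0.02,"ax": 0.0,"ay": 0.0,"az": 0.0,"gripper": 1.0},
    {"tx": 0.0,"ty": 0.0,"tz": 0.026,"ax": 0.0,"ay": 0.0,"az": 0.0,"gripper": 1.0},
    {"tx": 0.0,"ty": 0.0,"tz": 0.029,"ax": 0.0,"ay": 0.0,"az": 0.0,"gripper": 1.0},
    {"tx": 0.0,"ty": 0.0,"tz": 0.029,"ax": 0.0,"ay": 0.0,"az": 0.0,"gripper": 1.0}
  ]
}}

```text
time_s: 21.1
ee_pos: [470.2, 225.1, 47.7]
orientation: [3.099, 0.515, 0.0]
force: [-0.7, -1.5, 4.2]
grip_width: 0.572
grasp_force: 30.0
```

```bash
python3 w.py 569.2 -20.4 228
```

```text
[4.23 6.86 5.6  6.06 6.41 7.29] [-47.852  -5.658] t 21.4 [470.2 225.2  47.6] 0.5704085000269026 29.969385685399175
go [ 0.036  0.661 -0.451]
```

Call:
{"op": "jog_arm", "data": {
  "steps": [
    {"tx": 0.0,"ty": 0.0,"tz": 0.0,"ax": 0.0,"ay": 0.0,"az": 0.0,"gripper": 0.35},
    {"tx": 0.0,"ty": 0.0,"tz": 0.0,"ax": 0.0,"ay": 0.0,"az": 0.0,"gripper": 0.0},
    {"tx": 0.0,"ty": 0.0,"tz": 0.0,"ax": 0.0,"ay": 0.0,"az": 0.0,"gripper": 0.0},
    {"tx": 0.0,"ty": 0.0,"tz": -0.06,"ax": 0.0,"ay": 0.0,"az": 0.0,"gripper": 0.0},
    {"tx": 0.0,"ty": 0.0,"tz": -0.2,"ax": 0.0,"ay": 0.0,"az": 0.0,"gripper": 0.0}
  ]
}}

```text
time_s: 22.02
ee_pos: [468.9, 224.5, 126.2]
orientation: [3.097, 0.515, -0.007]
force: [0.7, 0.0, -0.5]
grip_width: 0.997
grasp_force: 0.0
```

Call:
{"op": "jog_arm", "data": {
  "steps": [
    {"tx": 0.0,"ty": 0.0,"tz": -0.15,"ax": 0.0,"ay": 0.0,"az": 0.0,"gripper": 0.0},
    {"tx": 0.0,"ty": 0.1,"tz": -0.25,"ax": 0.0,"ay": 0.0,"az": 0.0,"gripper": 0.0},
    {"tx": 0.01,"ty": 0.25,"tz": -0.25,"ax": 0.0,"ay": 0.0,"az": 0.0,"gripper": 0.0},
    {"tx": 0.02,"ty": 0.4,"tz": -0.25,"ax": 0.0,"ay": 0.0,"az": 0.0,"gripper": 0.0},
    {"tx": 0.03,"ty": 0.55,"tz": -0.25,"ax": 0.0,"ay": 0.0,"az": 0.0,"gripper": 0.0}
  ]
}}

```text
time_s: 22.65
ee_pos: [553.3, 19.1, 227.3]
orientation: [3.099, 0.515, 0.001]
force: [1.3, 0.1, -0.4]
grip_width: 1.004
grasp_force: 0.0
```

Call:
{"op": "jog_arm", "data": {
  "steps": [
    {"tx": 0.006,"ty": 0.111,"tz": 0.0,"ax": 0.0,"ay": 0.0,"az": 0.0,"gripper": 0.0},
    {"tx": 0.006,"ty": 0.111,"tz": 0.0,"ax": 0.0,"ay": 0.0,"az": 0.0,"gripper": 0.0},
    {"tx": 0.006,"ty": 0.111,"tz": 0.0,"ax": 0.0,"ay": 0.0,"az": 0.0,"gripper": 0.0}
  ]
}}

```text
time_s: 23.02
ee_pos: [568.9, -19.3, 226.9]
orientation: [-3.098, -0.516, 0.001]
force: [0.4, 0.4, 0.8]
grip_width: 0.997
grasp_force: 0.0
```

```bash
python3 w.py 569.2 -20.4 49
python3 - <<'E'
from h import *
from cell import env,capture
s=env.sense();c=capture("wrist")
for p,st in reds(c["img"]): print(p.round(),wpt(c,s,p,103).round(1))
c=capture("side");cv2.imwrite("pics/s3.png",c["img"])
E
```

```text
[ 0.79  0.07  0.23  0.08  0.27 -0.16] [-48.288 -13.842] t 23.325 [569.2 -19.2 227.2] 0.9983682253472497 0.0
go [-0.001  0.003  0.446]
[286. 207.] [569.1 -20.4 103. ]
[ 43. 220.] [472.1 221.7 103. ]
```

View pics/s3.png

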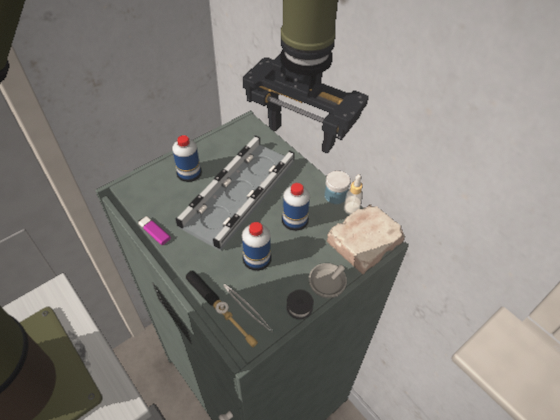

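The side view shows all three canisters upright outside the empty rack, at (184,158), (296,205) and (256,246), with the bystanders untouched. Next I grasp A and lift it 200 mm.

Call:
{"op": "jog_arm", "data": {
  "steps": [
    {"tx": -0.001,"ty": 0.003,"tz": 0.1,"ax": 0.0,"ay": 0.0,"az": 0.0,"gripper": 0.0},
    {"tx": -0.001,"ty": 0.003,"tz": 0.22,"ax": 0.0,"ay": 0.0,"az": 0.0,"gripper": 0.0},
    {"tx": -0.001,"ty": 0.003,"tz": 0.34,"ax": 0.0,"ay": 0.0,"az": 0.0,"gripper": 0.0},
    {"tx": -0.001,"ty": 0.003,"tz": 0.44,"ax": 0.0,"ay": 0.0,"az": 0.0,"gripper": 0.0},
    {"tx": -0.001,"ty": 0.003,"tz": 0.44,"ax": 0.0,"ay": 0.0,"az": 0.0,"gripper": 0.0}
  ]
}}

```text
time_s: 24.05
ee_pos: [567.2, -21.4, 48.7]
orientation: [-3.098, -0.516, 0.009]
force: [-0.4, 0.0, 0.9]
grip_width: 1.001
grasp_force: 0.0
```

Call:
{"op": "jog_arm", "data": {
  "steps": [
    {"tx": 0.0,"ty": 0.0,"tz": 0.0,"ax": 0.0,"ay": 0.0,"az": 0.0,"gripper": 0.35},
    {"tx": 0.0,"ty": 0.0,"tz": 0.0,"ax": 0.0,"ay": 0.0,"az": 0.0,"gripper": 0.7},
    {"tx": 0.0,"ty": 0.0,"tz": 0.0,"ax": 0.0,"ay": 0.0,"az": 0.0,"gripper": 1.0},
    {"tx": 0.0,"ty": 0.0,"tz": 0.0,"ax": 0.0,"ay": 0.0,"az": 0.0,"gripper": 1.0},
    {"tx": 0.0,"ty": 0.0,"tz": 0.0,"ax": 0.0,"ay": 0.0,"az": 0.0,"gripper": 1.0}
  ]
}}

```text
time_s: 24.68
ee_pos: [569.7, -20.9, 52.0]
orientation: [-3.098, -0.516, -0.002]
force: [-2.2, 2.5, 6.3]
grip_width: 0.567
grasp_force: 30.0
```

Call:
{"op": "jog_arm", "data": {
  "steps": [
    {"tx": 0.0,"ty": 0.0,"tz": -0.02,"ax": 0.0,"ay": 0.0,"az": 0.0,"gripper": 1.0},
    {"tx": 0.0,"ty": 0.0,"tz": -0.06,"ax": 0.0,"ay": 0.0,"az": 0.0,"gripper": 1.0},
    {"tx": 0.0,"ty": 0.0,"tz": -0.14,"ax": 0.0,"ay": 0.0,"az": 0.0,"gripper": 1.0},
    {"tx": 0.0,"ty": 0.0,"tz": -0.24,"ax": 0.0,"ay": 0.0,"az": 0.0,"gripper": 1.0},
    {"tx": 0.0,"ty": 0.0,"tz": -0.34,"ax": 0.0,"ay": 0.0,"az": 0.0,"gripper": 1.0}
  ]
}}

```text
time_s: 25.3
ee_pos: [568.8, -22.0, 188.8]
orientation: [3.099, 0.514, -0.001]
force: [0.3, -0.6, -5.5]
grip_width: 0.573
grasp_force: 30.0
```

Call:
{"op": "jog_arm", "data": {
  "steps": [
    {"tx": 0.0,"ty": 0.0,"tz": -0.09,"ax": 0.0,"ay": 0.0,"az": 0.0,"gripper": 1.0},
    {"tx": 0.0,"ty": 0.0,"tz": -0.16,"ax": 0.0,"ay": 0.0,"az": 0.0,"gripper": 1.0},
    {"tx": 0.0,"ty": 0.0,"tz": -0.16,"ax": 0.0,"ay": 0.0,"az": 0.0,"gripper": 1.0},
    {"tx": 0.0,"ty": 0.0,"tz": -0.16,"ax": 0.0,"ay": 0.0,"az": 0.0,"gripper": 1.0},
    {"tx": 0.0,"ty": 0.0,"tz": -0.16,"ax": 0.0,"ay": 0.0,"az": 0.0,"gripper": 1.0}
  ]
}}

```text
time_s: 25.92
ee_pos: [568.2, -21.8, 249.5]
orientation: [-3.099, -0.515, 0.005]
force: [0.4, -0.0, -4.1]
grip_width: 0.571
grasp_force: 30.0
```

```bash
python3 w.py 569 -20 249
python3 - <<'E'
from h import *
from cell import env,capture
print(env.sense()["orientation"]);c=capture("side");cv2.imwrite("pics/s4.png",c["img"])
E
```

```text
[-4.11 -4.51 -3.83 -4.68 -5.56 -5.11] [-50.891 -15.831] t 26.225 [569.2 -21.6 250.7] 0.5711209249762372 29.991120295599103
go [ 0.001 -0.004  0.004]
[-3.09905614e+00 -5.14905219e-01  1.06289481e-03]
```

View pics/s4.png

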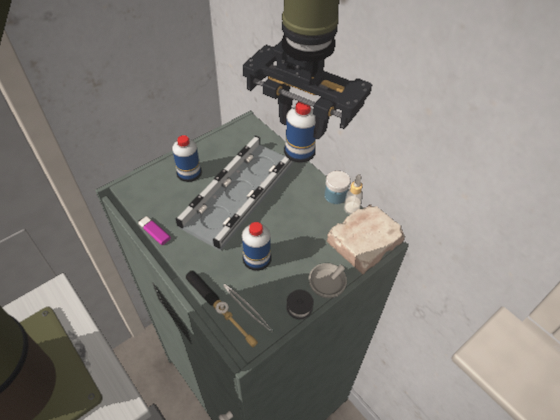

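The side view shows A held upright at (301,132), with its base about 199 mm up. The two lighter canisters stand at (185,158) and (256,246).

```bash
python3 -c "
from cell import env
print(env.sign_off())"
```

```text
the job is handed in; nothing more can be done
None
```

The job is handed in: the full canister (about 5 N, against 2.8 N and 3.0 N for the others) is held upright about 20 cm above the cabinet top, and the two lighter ones stand on the bare top outside the rack.

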